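Sort the polishing blocks by grit into their tray

TASK

The three polishing blocks on the steel lapping plate look alike, but one carries a coarse abrasive, one a medium and one a fine: slide them across the plate and compare how hard they drag. Put them away flat in the three-bay tray, abrasive side down and one to a bay: the coarsest in the left-hand bay as seen from the robot, the medium in the middle bay, the finest in the right-hand bay. Leave everything else on the bench where it stands.

Things in the scene. Friction and masses are not known exactly. Their poses are not given: they have to be found in the camera images.
- plate_top (a point): Centre of the top face of the flat steel lapping plate on which the blocks start: 200 mm (its x axis) by 400 mm (its y axis), 8 mm thick, fixed to the bench. The blocks lie side by side along its y axis, about 110 mm apart, their length roughly along its x axis. The plate may be on the robot's left or on its right; the tray is on the other side.
- block_a_mid (a point): Hand polishing block, 120 mm long (its x), 60 wide (y), 46 high, 0.85 kg (within 8 %). Abrasive sheet face down on a flat steel base whose top is 16 mm above the underside; a black grip bar 70 mm long (x), 30 wide (y), centred, from 16 to 46 mm above the underside, is pinched across its width from above. This point: its centre, 23 mm above the underside. Names and places say nothing of which is which.
- block_b_mid (a point): As block_a_mid: outwardly identical, of another roughness. Clamp bars with small brass screws hold the sheet on both ends of each block's base; they reach 27 mm above the underside and lie more than 40 mm along x from the centre. End for end a block is the same. Where coarse_face, medium_face or fine_face is named, it is the centre of that block's abrasive underside.
- block_c_mid (a point): As block_a_mid: outwardly identical, of another roughness. The abrasive cannot be seen. Sliding, a block resists with about 0.15 (fine), 0.45 (medium) or 1.0 (coarse) of the force pressing it on the plate, its own weight included; all up to 15 % higher or lower together. Gripped, pressed by some 10 N and slid, the difference is plain; what is left of it after the stroke has stopped is about half, in the same order.
- bay_left (a point): Centre of the floor of the left-hand bay (towards +y, the robot's left) of the grey tray, 4 mm above the bench; x and y along the tray's. The tray is fixed, 140 mm deep (x) and 232 wide (y). A block at rest in a bay, its length along x, has 6 mm to spare on every side and its centre point 23 mm above the bay's point.
- bay_middle (a point): As bay_left: the middle bay. Each of the three bays, side by side along y with centres 76 mm apart, is 132 mm (x) by 72 mm (y) inside; the walls are 4 mm thick and rise 12 mm above the flat floor (16 mm above the bench).
- bay_right (a point): As bay_left: the right-hand bay (towards -y, the robot's right).
- stopwatch_mid (a point): Bystander, not to be disturbed: black stopwatch, 62 mm across, 19 mm high. This point is at its middle height.
- strip_stand_mid (a point): Bystander, not to be disturbed: white plastic stand 60 x 110 x 30 mm with four upright copper strips, 85 mm high. This point is at its middle height.
- wash_bottle_mid (a point): Bystander, not to be disturbed: white wash bottle, 71 mm across, about 205 mm high with its bent spout reaching 60 mm along its x axis. This point is at its middle height.
- beaker_mid (a point): Bystander, not to be disturbed: glass beaker, 72 mm across, 95 mm high. This point is at its middle height.
There are look-alikes about, which are no part of the job. What is shaped like the part that bears block_a_mid but red is not meant.

How it is judged:
At the end, for the whole second after the job is handed in: Coarse block in the left-hand bay, medium in the middle, fine in the right-hand: each abrasive face's centre within 12 mm of its bay's centre along the tray's x and y and within 4 mm of the floor, tilted under 0.06 rad, at rest (x of coarse_face in the frame of bay_left between -0.012 and 0.012 m and y of coarse_face in the frame of bay_left between -0.012 and 0.012 m and z of coarse_face in the frame of bay_left between -0.004 and 0.004 m and x of medium_face in the frame of bay_middle between -0.012 and 0.012 m and y of medium_face in the frame of bay_middle between -0.012 and 0.012 m and z of medium_face in the frame of bay_middle between -0.004 and 0.004 m and x of fine_face in the frame of bay_right between -0.012 and 0.012 m and y of fine_face in the frame of bay_right between -0.012 and 0.012 m and z of fine_face in the frame of bay_right between -0.004 and 0.004 m and angle between each of block_a_mid, block_b_mid, block_c_mid's own z axis and vertical below 0.06 rad and linear speed of each of block_a, block_b, block_c below 0.01 m/s); the robot touches nothing.
It fails at once if the stopwatch is moved more than 30 mm or tipped (distance of stopwatch_mid from where it was at the start of the episode above 0.03 m or angle between stopwatch_mid's own z axis and vertical above 0.3 rad).
It fails at once if the strip stand is moved more than 30 mm or tipped (distance of strip_stand_mid from where it was at the start of the episode above 0.03 m or angle between strip_stand_mid's own z axis and vertical above 0.3 rad).
It fails at once if the wash bottle is moved more than 30 mm or tipped (distance of wash_bottle_mid from where it was at the start of the episode above 0.03 m or angle between wash_bottle_mid's own z axis and vertical above 0.3 rad).
It fails at once if the beaker is moved more than 30 mm or tipped (distance of beaker_mid from where it was at the start of the episode above 0.03 m or angle between beaker_mid's own z axis and vertical above 0.3 rad).
It also fails if it takes over 67 s, if anything falls off the work surface, if the arm or the gripper's body presses on something with over 40 N, if the wrist force passes 120 N, or if a joint passes its speed limit or range.

ROBOT

A 6-joint arm with a two-finger parallel gripper is mounted at the origin on the work surface. World frame = base frame: x ahead of the robot, y to its left, z up, the work surface at z = 0. Lengths are in m, angles in rad, forces in N, time in s.
With the tool pointing down it reaches from about 0.35 to 0.925 m from the base axis. Payload 6.4 kg.
Tool frame: the origin (TCP) lies between the finger pads; the fingertips stand 14 mm ahead of it and the grasp point (between the pads) lies 5 mm behind it; z points along the fingers, y is the direction in which the jaws open and shut (so a half turn about z gives the same grasp; the last joint's range is limited). The gripper opens to 85 mm and grips with 20 to 120 N. Pads are 22 mm wide; open, the fingers measure 114 mm over their backs; the gripper's body (76 mm by 85 mm) begins 54 mm behind the grasp point. The pads swing forward as they close: fully open they stand 13 mm farther back than shut.
Start: joints at [1.087, 0.245, 1.558, -0, 1.339, -0.174], TCP at [0.198, 0.619, 0.245] pointing down, gripper open.
Joint ranges: [-3.13, 3.13], [-1.02, 2.26], [0.13, 2.54], [-0.95, 4.09], [0.21, 2.88], [-2.74, 2.74]. Speed limits (rad/s): [2.57, 2.57, 3.14, 3.14, 3.14, 3.14].

INTERFACE

Orientations are given as [roll, pitch, yaw] about the fixed x, y, z axes, in that order (R = Rz(yaw) Ry(pitch) Rx(roll)).
In Python, from bench import move_ptp, move_straight, move_j, command_gripper, hold, inverse_kinematics, read_camera, camera_params, MotionError, hand_in, read_clock, read_qpos, read_joint_vel, read_tau, read_tcp_pos, read_eef_rot, read_contact_force, read_torque, read_grip_width gives the robot as it stands. Calls block until the motion is done:
- move_ptp(position, orientation): joint-space move of the TCP to a pose.
- move_straight(position, speed=0.15, rot=None, contact_N=None): straight line of the TCP; rot=None keeps the orientation; speed is the mean speed in m/s. With contact_N (N) it stops when the force on the tool has changed by that much, and returns True; else False.
- move_j(angles): joint-space move.
- command_gripper(opening, grasp_force=None): opening from 0.0 (shut) to 1.0 (fully open); grasp_force is the grip in N (None keeps the last); returns when the fingers have stopped.
- hold(seconds).
- inverse_kinematics(position, orientation): joint angles nearest the present ones, or None.
- read_camera(name): name is "side" or "top" or "wrist"; returns the picture (384x512x3 uint8, red, green, blue); there is no depth.
- camera_params(name): a dict with "intrinsics" (3x3 intrinsics, pixels), "T" (4x4, takes a point from camera to world coordinates). Camera axes: x right, y down, z forward; pixel columns grow to the right and rows downward; lengths in m; the calibration is good to about 2 mm. A picture is of the moment at which its call begins: read the wrist's pose just before it. camera_params takes no time and is no camera call; for the wrist camera it gives the pose at the moment of the call.
A pose or a line that the arm cannot do raises MotionError and nothing moves.
- hand_in(): hands the job in, once; it reports no verdict.
Readings, each from a call of its own:
- read_clock(): time.
- read_qpos(): joint angles.
- read_joint_vel(): joint speeds.
- read_tau(): joint torques, N m.
- read_tcp_pos(): TCP position.
- read_eef_rot(): TCP orientation.
- read_contact_force(): force on the tool from outside, world axes, zero at the start.
- read_torque(): the same for the moment, N m.
- read_grip_width(): opening from 0.0 (shut) to 1.0 (fully open).
Only numpy, scipy, OpenCV 4.12 (cv2) and the standard library are available. Lean on these libraries where they do the work, as an engineer would, in place of code of your own. Each camera call takes 0.05 s, during which the arm holds its last target.

## Working session

There is one attempt and no reset: what is moved stays moved. The work goes in short steps, each a Python script; the robot and the scene stay as the last script left them, time stands still between calls to the robot, and variables do not carry over. Pictures are saved under pics/ and viewed, and the job is handed in when it is done.

```bash
ls; mkdir -p pics; python3 - <<'E'
from bench import *
import cv2,numpy as np
print(read_clock(),read_tcp_pos(),read_eef_rot(),read_grip_width())
for n in ["side","top","wrist"]:
    p=camera_params(n);print(n,np.round(p["intrinsics"],1).tolist(),np.round(p["T"],4).tolist())
    im=read_camera(n);cv2.imwrite(f"pics/{n}0.png",im[:,:,::-1])
print(read_clock())
E
```

```text
pics
0.0 [0.19790378 0.61857481 0.24416867] [-3.13969987e+00 -3.38268661e-04  2.83178477e+00] 1.0030506185827586
side [[358.9, 0.0, 255.0], [0.0, 358.9, 191.6], [0.0, 0.0, 1.0]] [[0.8968, -0.295, 0.3296, 0.2661], [-0.4421, -0.5741, 0.6892, -0.6013], [-0.0141, -0.7638, -0.6453, 0.6352], [0.0, 0.0, 0.0, 1.0]]
top [[456.0, 0.0, 262.0], [0.0, 456.0, 193.3], [0.0, 0.0, 1.0]] [[-0.0064, -0.9956, 0.0939, 0.4444], [-0.9997, 0.0086, 0.0227, -0.0193], [-0.0234, -0.0937, -0.9953, 1.1982], [0.0, 0.0, 0.0, 1.0]]
wrist [[334.8, 0.0, 257.5], [0.0, 334.8, 190.2], [0.0, 0.0, 1.0]] [[0.3051, 0.9061, 0.293, 0.1228], [0.9523, -0.2898, -0.0956, 0.6427], [-0.0017, 0.3082, -0.9513, 0.3716], [0.0, 0.0, 0.0, 1.0]]
0.15
```

View pics/top0.png

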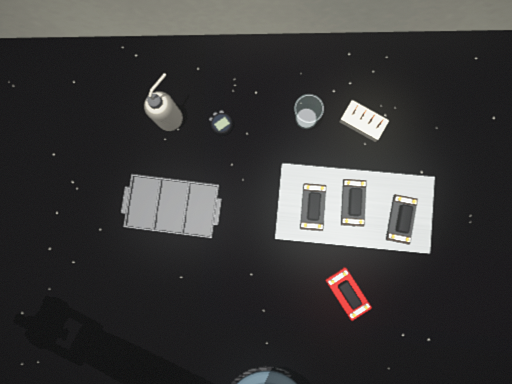

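View pics/side0.png

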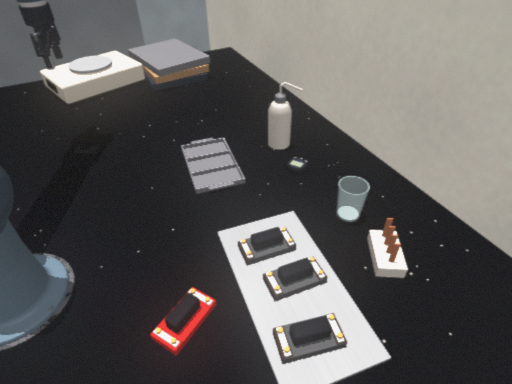

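View pics/wrist0.png

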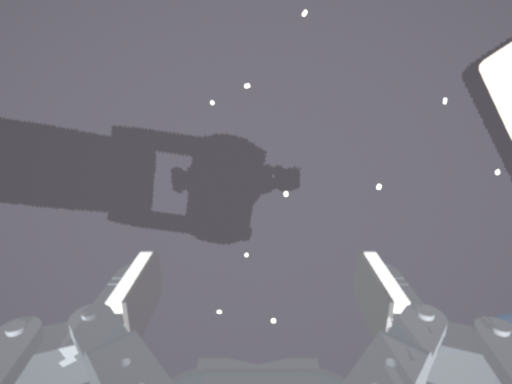

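The top view shows the plate on the right with three black blocks at about (314,207), (354,203) and (402,219). The tray is on the left at about (171,206). The red look-alike at (348,294) is excluded by its colour. I'll enlarge the blocks and the tray.

```bash
python3 - <<'E'
import cv2
im=cv2.imread("pics/top0.png")
cv2.imwrite("pics/top0_blocks.png",cv2.resize(im[155:265,270:440],None,fx=4.7,fy=4.7,interpolation=cv2.INTER_CUBIC))
cv2.imwrite("pics/top0_tray.png",cv2.resize(im[165:250,110:230],None,fx=6,fy=6,interpolation=cv2.INTER_CUBIC))
E
```

```text
(no output)
```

View pics/top0_blocks.png

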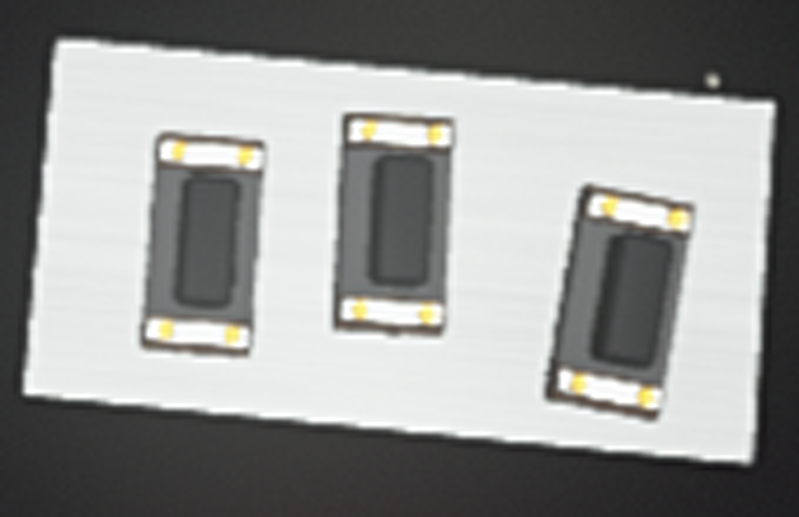

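View pics/top0_tray.png

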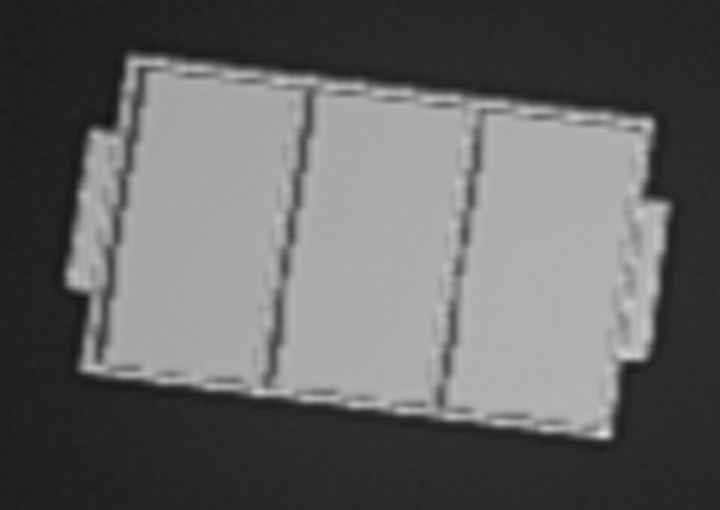

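The crop confirms three identical black blocks lying on the plate. I'll compute poses from the screw centres (z≈35 mm), the grip-bar top corners (z=54 mm), and the tray's outer corners.

```bash
cat > geo.py <<'E'
import numpy as np
from bench import camera_params
def ray_z(cam,uv,z):
    p=camera_params(cam);K=np.array(p["intrinsics"]);T=np.array(p["T"])
    uv=np.atleast_2d(uv);d=np.c_[uv,np.ones(len(uv))]@np.linalg.inv(K).T@T[:3,:3].T
    o=T[:3,3];return o+d*((z-o[2])/d[:,2])[:,None]
def crop(pts,x0,y0,f): return (np.array(pts,float)+.5)/f-.5+np.array([x0,y0])
E
python3 - <<'E'
from geo import *
S={1:[(179,151),(246,156),(166,330),(233,334)],2:[(370,131),(435,133),(360,310),(428,314)],3:[(610,205),(679,217),(580,383),(647,397)]}
B={1:[(187,177),(242,180),(175,302),(230,307)],2:[(378,155),(434,157),(371,284),(424,286)],3:[(621,234),(672,240),(594,360),(650,368)]}
for k in S:
  for D,z in ((S,.035),(B,.054)):
    P=ray_z("top",crop(D[k],270,155,4.7),z)
    v=P[0]+P[1]-P[2]-P[3];w=P[0]+P[2]-P[1]-P[3]
    print(k,z,P.mean(0).round(4),"yaw",np.arctan2(v[1],v[0]).round(3),np.arctan2(-w[0],w[1]).round(3),np.linalg.norm(v)/2,np.linalg.norm(w)/2)
P=ray_z("top",crop([(132,56),(654,118),(82,374),(610,437)],110,165,6),.016)
v=P[0]+P[1]-P[2]-P[3];w=P[0]+P[2]-P[1]-P[3]
print("tray",P.mean(0).round(4),np.arctan2(v[1],v[0]),np.arctan2(-w[0],w[1]),np.linalg.norm(v)/2,np.linalg.norm(w)/2)
P=ray_z("top",crop([(57,38),(777,102),(23,393),(753,463)],270,155,4.7),.008)
v=P[0]+P[1]-P[2]-P[3];w=P[0]+P[2]-P[1]-P[3]
print("plate",P.mean(0).round(4),np.arctan2(v[1],v[0]),np.arctan2(-w[0],w[1]),np.linalg.norm(v)/2,np.linalg.norm(w)/2)
for n,u,z in (("bottle",(167,115),.1),("watch",(221,123),.01),("beaker",(309,112),.05)): print(n,ray_z("top",[u],z).round(3))
E
```

```text
1 0.035 [ 0.52   -0.1237  0.035 ] yaw -0.089 -0.075 0.09730188198183821 0.0363124091771759
1 0.054 [ 0.5193 -0.1233  0.054 ] yaw -0.112 -0.081 0.06770586999310989 0.02933128525986479
2 0.035 [ 0.5305 -0.2277  0.035 ] yaw -0.072 -0.053 0.09796694014508457 0.03586902128952157
2 0.054 [ 0.5297 -0.2262  0.054 ] yaw -0.091 -0.045 0.06916293269710116 0.02891437043717825
3 0.035 [ 0.4871 -0.3504  0.035 ] yaw -0.205 -0.198 0.09822647713066163 0.03684081349042151
3 0.054 [ 0.4863 -0.3477  0.054 ] yaw -0.224 -0.139 0.06882272990170014 0.028275545177272727
tray [0.5261 0.2454 0.016 ] -0.13499513746236005 -0.12582774221930856 0.13994478976460317 0.23168265027612953
plate [ 0.5181 -0.2335  0.008 ] -0.1057904934018232 -0.10069524782140431 0.19944340632508759 0.4006367915384172
bottle [[0.744 0.239 0.1  ]]
watch [[0.745 0.116 0.01 ]]
beaker [[ 0.761 -0.115  0.05 ]]
```

Sizes match well: tray 140×231.7 mm, plate 199×401 mm. The screw and bar estimates agree to about 3 mm. I'll grip block 1 first and do its drag test.

```bash
cat > act.py <<'E'
from geo import *
from bench import *
import cv2
TY=-0.130; TC=np.array([0.5261,0.2454])
def bay(i): # +1 left,0 mid,-1 right
    return TC+0.076*i*np.array([-np.sin(TY),np.cos(TY)])
def best(pos,yaw):
    c=[]
    for y in (yaw,yaw+np.pi,yaw-np.pi):
        q=inverse_kinematics(pos,[np.pi,0,y])
        if q is not None: c.append((np.abs(np.array(q)-read_qpos()).max(),y,q))
    return min(c,key=lambda t:t[0])
def goto(pos,yaw):
    d,y,q=best(pos,yaw); move_j(q); return y
def snap(cam,name): cv2.imwrite(f"pics/{name}.png",read_camera(cam)[:,:,::-1])
def st(t): print(t,"t%.2f"%read_clock(),"tcp",np.round(read_tcp_pos(),4),"F",np.round(read_contact_force(),2),"g%.3f"%read_grip_width())
E
python3 - <<'E'
from act import *
print([ (b[1],np.round(b[2],2)) for b in [best([.52,-.1235,.12],-.085), best([*bay(1),.12],TY),best([*bay(-1),.12],TY)]])
y=goto([.5197,-.1235,.12],-.085); st("above")
snap("wrist","w1")
E
```

```text
[(-0.085, array([-0.45,  0.13,  1.94, -0.  ,  1.07,  1.21])), (3.0115926535897932, array([ 0.36,  0.32,  1.71,  0.  ,  1.11, -1.08])), (3.0115926535897932, array([ 0.11,  0.15,  1.92,  0.  ,  1.08, -1.33]))]
above t3.03 tcp [ 0.5199 -0.123   0.1201] F [0.27 0.28 0.41] g1.000
```

View pics/w1.png

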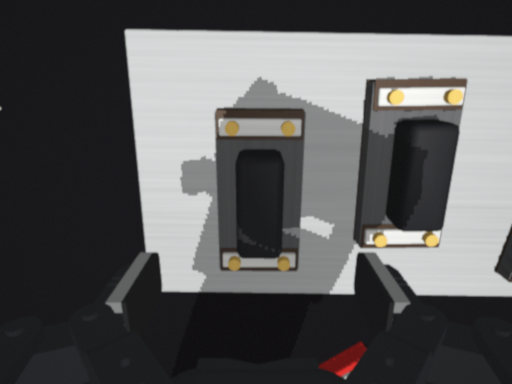

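The wrist view shows block 1's screws at (232,128), (288,128), (234,263), (284,263), and block 2's at (397,97), (456,97), (380,240), (431,240). I'll use these to cross-check the poses.

```bash
python3 - <<'E'
from act import *
for s in ([(232,128),(288,128),(234,263),(284,263)],[(397,97),(456,97),(380,240),(431,240)]):
    P=ray_z("wrist",s,.035);v=P[0]+P[1]-P[2]-P[3]
    print(P.mean(0).round(4),np.arctan2(v[1],v[0]).round(3),np.linalg.norm(v)/2)
xy=np.array([.5197,-.1235]);yaw=-.085
move_straight([*xy,.0425],speed=.12); st("down")
command_gripper(0.0,grasp_force=60); st("grip")
F0=np.array(read_contact_force())
r=move_straight([*xy,.033],speed=.01,contact_N=10); st("press %s"%r)
p=np.array(read_tcp_pos())
d=np.array([np.cos(yaw),np.sin(yaw)])
print(F0.round(2))
E
```

```text
[ 0.5232 -0.1248  0.035 ] -0.089 0.09584091526726995
[ 0.533  -0.2282  0.035 ] -0.082 0.09648382207260603
down t3.88 tcp [ 0.5202 -0.1237  0.0431] F [ 0.2  -0.34  0.8 ] g0.999
grip t4.43 tcp [ 0.5201 -0.124   0.0431] F [-0.3  -1.92  3.72] g0.339
press True t4.73 tcp [ 0.5201 -0.124   0.0431] F [-0.14  0.1   3.57] g0.344
[-0.3  -1.92  3.72]
```

```bash
python3 - <<'E'
from act import *
xy=np.array([.5197,-.1235])
hold(.1);st("pre")
r=move_straight([*xy,.0405],speed=.02); st("press %s"%r)
if read_contact_force()[2]<12:
    move_straight([*xy,.0385],speed=.02); st("press2")
E
```

```text
pre t4.83 tcp [ 0.5201 -0.124   0.0431] F [-0.03  0.22  4.55] g0.338
press False t5.11 tcp [ 0.5202 -0.124   0.0431] F [-9.84  0.32 23.03] g0.342
```

```bash
cat >> act.py <<'E'
def slide(xy,yaw,z,L=.03,sp=.1):
    d=np.array([np.cos(yaw),np.sin(yaw)]);xy=np.array(xy)
    out=[]
    for k in (1,0):
        move_straight([*(xy+d*L*k),z],speed=sp); F=np.array(read_contact_force()); st("slide%d"%k); out.append(F)
    fd=((out[1]-out[0])[:2]@d)/2; N=(out[0][2]+out[1][2])/2+8.3
    print("drag/2 along",fd.round(2),"N",N.round(2),"ratio",(fd/N).round(3)); return fd/N
E
python3 - <<'E'
from act import *
xy=np.array([.5197,-.1235])
move_straight([*xy,.0414],speed=.02);st("press")
slide(xy,-.085,.0414)
E
```

```text
press t5.36 tcp [ 0.5201 -0.124   0.0431] F [-5.8  -0.13 14.49] g0.338
slide1 t5.81 tcp [ 0.5512 -0.1266  0.0431] F [-0.62 -0.23 10.17] g0.339
slide0 t6.26 tcp [ 0.5208 -0.1241  0.0431] F [-1.49 -0.29 11.68] g0.338
drag/2 along -0.43 N 19.23 ratio -0.022
```

```bash
python3 - <<'E'
from act import *
xy=np.array([.5197,-.1235]);yaw=-.085;d=np.array([np.cos(yaw),np.sin(yaw)])
move_straight([*xy,.0405],speed=.02);st("press")
slide(xy,yaw,.0405,L=.03,sp=.06)
r=move_straight([*(xy+d*.03),.0405],speed=.06,contact_N=6);st("thr %s"%r)
E
```

```text
press t6.51 tcp [ 0.5208 -0.1241  0.0431] F [-7.14  0.83 20.18] g0.341
slide1 t7.16 tcp [ 0.5495 -0.1265  0.0431] F [-12.23   1.26  23.97] g0.334
slide0 t7.81 tcp [ 0.5226 -0.1247  0.0431] F [ 3.24 -0.76 11.35] g0.340
drag/2 along 7.8 N 25.96 ratio 0.3
thr True t8.02 tcp [ 0.5228 -0.1247  0.0431] F [-1.3  -0.48  3.87] g0.333
```

```bash
cat >> act.py <<'E'
def test(xy,yaw,z,L=.03,sp=.06,n=2):
    d=np.array([np.cos(yaw),np.sin(yaw)]);xy=np.array(xy);o=[]
    for i in range(2*n+1):
        k=(i+1)%2
        move_straight([*(xy+d*L*k),z],speed=sp);F=np.array(read_contact_force());p=np.array(read_tcp_pos())
        o.append([k,F[:2]@d,F[2]]);print(k,"Fd %.1f Fz %.1f lag %.1fmm t%.2f"%(F[:2]@d,F[2],1e3*((p[:2]-xy)@d-L*k),read_clock()))
    o=np.array(o)[1:];a=o[o[:,0]==1].mean(0);b=o[o[:,0]==0].mean(0);N=(a[2]+b[2])/2+8.3
    print("half-diff %.2f N %.1f ratio %.3f"%((b[1]-a[1])/2,N,(b[1]-a[1])/2/N))
E
python3 - <<'E'
from act import *
test([.5197,-.1235],-.085,.041)
E
```

```text
1 Fd -9.2 Fz 19.9 lag -0.1mm t8.62
0 Fd 3.0 Fz 8.8 lag 2.5mm t9.27
1 Fd -10.2 Fz 19.9 lag -0.2mm t9.92
0 Fd 3.1 Fz 9.8 lag 2.5mm t10.57
1 Fd -9.8 Fz 19.6 lag -0.1mm t11.22
half-diff 6.54 N 22.8 ratio 0.287
```

Repeatable at 0.29, most likely medium, but I'll compare with the others before committing. Next is block 2, using the mean of the top and wrist estimates.

```bash
cat >> act.py <<'E'
def letgo():
    command_gripper(1.0);p=np.array(read_tcp_pos());move_straight([p[0],p[1],.10],speed=.25)
def grab(xy,yaw,zt=.0425):
    y=goto([*xy,.10],yaw); move_straight([*xy,zt],speed=.15); command_gripper(0.0,grasp_force=60); st("grip yaw %.3f"%y)
E
python3 - <<'E'
from act import *
st("")
letgo(); st("released")
xy=[.5315,-.2277]
grab(xy,-.077)
move_straight([*xy,.041],speed=.02);st("press")
test(xy,-.077,.041,n=1)
E
```

```text
t11.22 tcp [ 0.5494 -0.1264  0.0431] F [-9.83  0.6  19.65] g0.339
released t12.19 tcp [ 0.5504 -0.1263  0.1014] F [-1.9  -0.12  0.26] g0.999
grip yaw -0.077 t13.77 tcp [ 0.5321 -0.2281  0.0434] F [-1.22 -0.21  4.92] g0.340
press t14.02 tcp [ 0.5323 -0.2283  0.0434] F [-6.05  3.03 15.75] g0.336
1 Fd -1.5 Fz 10.2 lag 1.7mm t14.67
0 Fd -0.0 Fz 11.5 lag 1.9mm t15.32
1 Fd -1.8 Fz 12.4 lag 1.7mm t15.97
half-diff 0.88 N 20.3 ratio 0.043
```

Block 2 reads 0.04, which is clearly fine, so it goes to the right bay.

```bash
cat >> act.py <<'E'
def place(i,dx=(0,0)):
    p=np.array(read_tcp_pos());move_straight([p[0],p[1],.13],speed=.2);hold(.05);st("lift")
    b=bay(i)+np.array(dx)
    y=goto([*b,.11],TY);st("over bay")
    snap("wrist",f"over{i+1}"); return y
def setdown(i,dx=(0,0)):
    b=bay(i)+np.array(dx)
    move_straight([*b,.060],speed=.15)
    r=move_straight([*b,.0375],speed=.04,contact_N=8);st("down %s"%r)
E
python3 - <<'E'
from act import *
place(-1)
E
```

```text
lift t16.61 tcp [ 0.561  -0.2299  0.1266] F [-1.46 -0.   -7.76] g0.340
over bay t18.11 tcp [0.5169 0.1692 0.1102] F [-1.17 -0.13 -7.25] g0.335
```

View pics/over0.png

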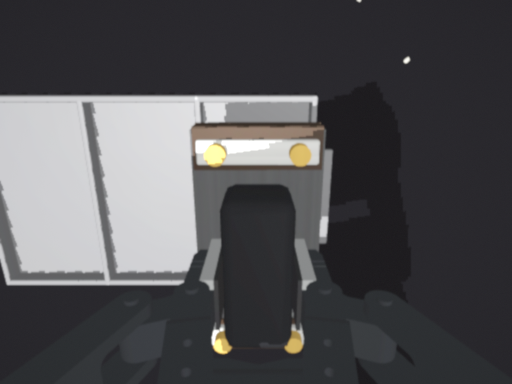

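The wrist view over the right bay has the tray's far-right outer corner at (318,96) and the near-left bay outer edge at about (4,286). The block's screws are at (215,155), (301,155), (222,343), (293,343). I'll check these against the model.

```bash
python3 - <<'E'
from act import *
c,s=np.cos(TY),np.sin(TY);R=np.array([[c,-s],[s,c]])
tl=lambda P:(P[:,:2]-TC)@R
print("tray frame (exp +.070,-.116; far walls .070; near -.070; wall y -+.038):",tl(ray_z("wrist",[(318,96),(6,96),(100,286),(197,98),(84,100)],.016)).round(4).tolist())
P=ray_z("wrist",[(215,155),(301,155),(222,343),(293,343)],.1102-.0354+.027)
print("block",tl(P.mean(0)[None]).round(4),"tcp",tl(np.array(read_tcp_pos())[None,:]).round(4), "bay -.076")
v=P[0]+P[1]-P[2]-P[3];print(np.arctan2(v[1],v[0]),np.linalg.norm(v)/2)
E
```

```text
tray frame (exp +.070,-.116; far walls .070; near -.070; wall y -+.038): [[0.0712, -0.1158], [0.0716, 0.0831], [-0.0685, 0.0435], [0.0701, -0.0386], [0.069, 0.0338]]
block [[ 0.0033 -0.0772]] tcp [[ 0.0008 -0.0769]] bay -.076
-0.13385041714594828 0.09523225857780926
```

```bash
python3 - <<'E'
from act import *
setdown(-1,(-.0015,.001))
E
```

```text
down True t19.16 tcp [0.5149 0.1711 0.0395] F [1.38 0.45 3.75] g0.338
```

It seated at TCP z 39.5 mm, against 39.4 expected. I'll release it and go test block 3.

```bash
python3 - <<'E'
from act import *
letgo(); snap("wrist","fine_placed"); st("rel")
xy=[.4885,-.350];yaw=-.203
grab(xy,yaw)
move_straight([*xy,.041],speed=.02);st("press")
test(xy,yaw,.041,n=1)
E
```

```text
rel t20.20 tcp [0.5117 0.1707 0.0999] F [-0.75 -0.14 -0.1 ] g1.000
grip yaw -0.203 t23.18 tcp [ 0.4889 -0.3509  0.0435] F [-1.77 -2.03  3.85] g0.339
press t23.43 tcp [ 0.4889 -0.3509  0.0434] F [-6.16  1.66 15.66] g0.340
1 Fd -20.6 Fz 23.8 lag -2.5mm t24.07
0 Fd 5.5 Fz 6.5 lag 2.9mm t24.73
1 Fd -19.1 Fz 24.4 lag -2.5mm t25.38
half-diff 12.32 N 23.7 ratio 0.519
```

View pics/fine_placed.png

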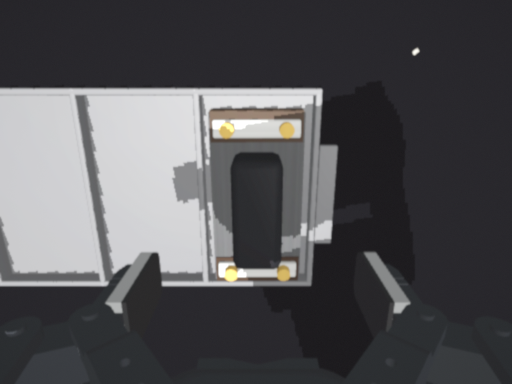

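The fine block lies flat inside the right bay, with its screws between (226,130) and (283,274). The drag readings are clear: block 3 at 0.52 is coarse, block 1 at 0.29 medium, block 2 at 0.04 fine. Block 3 goes to the left bay.

```bash
python3 - <<'E'
from act import *
place(1)
E
```

```text
lift t26.02 tcp [ 0.5137 -0.3548  0.1265] F [ 0.2   1.31 -8.51] g0.342
over bay t28.43 tcp [0.5366 0.3199 0.1101] F [-0.61 -0.1  -8.1 ] g0.340
```

View pics/over2.png

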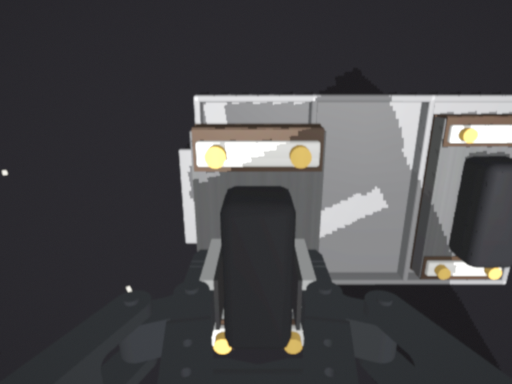

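```bash
python3 - <<'E'
from act import *
dx=(-.001,.0005)
setdown(1,dx)
letgo(); st("rel")
snap("top","top1")
# medium block: was left where TCP stood on release
c,s=np.cos(TY),np.sin(TY);R=np.array([[c,-s],[s,c]])
E
python3 -c "
import cv2
im=cv2.imread('pics/top1.png');cv2.imwrite('pics/top1_c.png',cv2.resize(im[155:265,110:410],None,fx=2.6,fy=2.6,interpolation=cv2.INTER_CUBIC))"
```

```text
down True t29.48 tcp [0.5351 0.3212 0.0394] F [0.6  0.88 4.5 ] g0.338
rel t30.47 tcp [0.5333 0.3206 0.1016] F [-0.79 -0.87 -0.69] g1.001
```

View pics/top1_c.png

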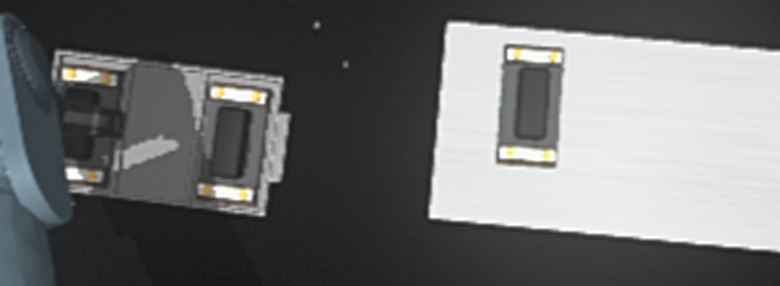

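Both blocks sit in their bays. The medium block's screws are at crop (516,54), (554,56), (508,153), (546,156), and I'll fetch it now.

```bash
python3 - <<'E'
from act import *
P=ray_z("top",crop([(516,54),(554,56),(508,153),(546,156)],110,155,2.6),.035).mean(0);print(P)
xy=[.5505,-.1265]
if np.hypot(*(P[:2]-xy))<.006:
    grab(xy,-.085)
    place(0)
E
```

```text
[ 0.54886297 -0.12539337  0.035     ]
grip yaw -0.085 t33.24 tcp [ 0.551  -0.1266  0.0433] F [-0.94  0.97  5.11] g0.337
lift t33.88 tcp [ 0.5489 -0.1257  0.1269] F [-0.71 -0.08 -9.8 ] g0.339
over bay t35.27 tcp [0.5266 0.2445 0.1099] F [ 0.17 -0.57 -8.26] g0.341
```

View pics/over1.png

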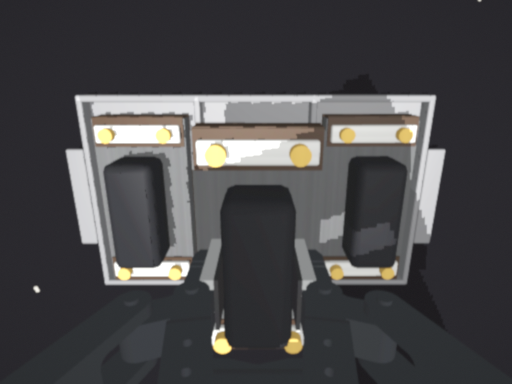

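Over the middle bay, the left block's screws are at (106,135), (163,135), (124,273), (175,273) and the right block's at (348,135), (404,135), (337,272), (387,272). The middle bay is free between them.

```bash
python3 - <<'E'
from act import *
c,s=np.cos(TY),np.sin(TY);R=np.array([[c,-s],[s,c]])
tl=lambda P:((P[:2]-TC)@R).round(4)
for q in ([(106,135),(163,135),(124,273),(175,273)],[(348,135),(404,135),(337,272),(387,272)]): print(tl(ray_z("wrist",q,.031).mean(0)))
print("tray centre",tl(ray_z("wrist",[(79,97),(433,97),(105,286),(409,286)],.016).mean(0)))
setdown(0,(-.001,.0005))
letgo(); st("rel")
p=read_tcp_pos(); goto([.45,.05,.3],TY); st("clear"); snap("top","top2"); snap("side","side2")
E
python3 -c "
import cv2
im=cv2.imread('pics/top2.png');cv2.imwrite('pics/top2_c.png',cv2.resize(im[165:250,110:230],None,fx=6,fy=6,interpolation=cv2.INTER_CUBIC))"
```

```text
[0.0004 0.0745]
[ 0.0005 -0.0744]
tray centre [ 0.0009 -0.0007]
down True t36.33 tcp [0.5251 0.246  0.0393] F [-0.26  0.55  5.37] g0.337
rel t37.32 tcp [0.523  0.2454 0.1014] F [ 0.23 -0.02 -0.16] g1.001
clear t38.42 tcp [0.4497 0.0504 0.2985] F [ 0.15 -0.5  -1.32] g0.998
```

View pics/top2_c.png

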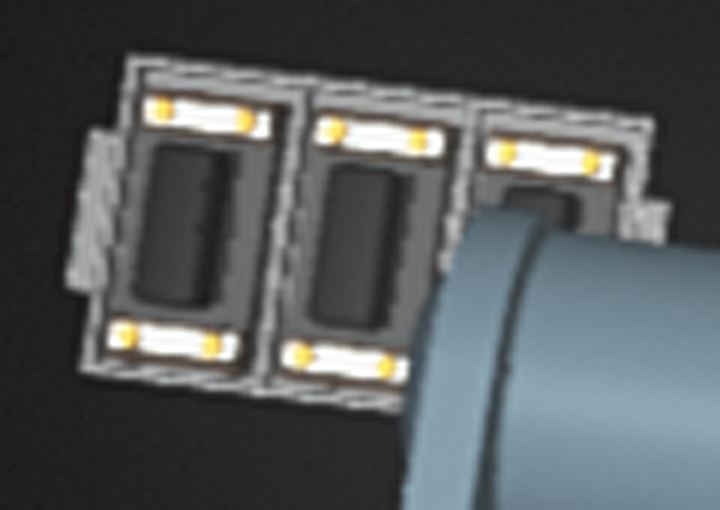

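View pics/side2.png

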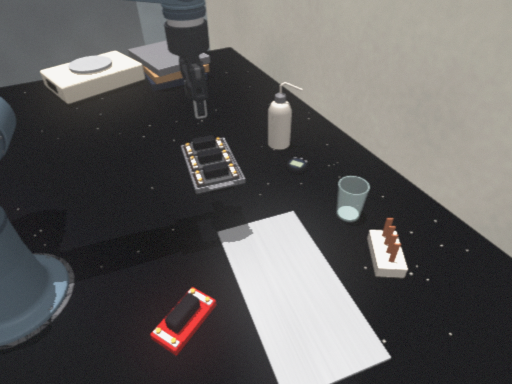

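All three blocks lie flat inside their bays, the gripper is clear, and the bystanders are where they were.

```bash
python3 - <<'E'
from bench import *
hand_in()
E
```

```text
the job is handed in; nothing more can be done
```

I sorted the three blocks by drag, put them in the tray, and handed the job in at about 38 s of the 67 s allowed.

| Block on the plate (counted from the tray side) | Residual drag ratio after the stroke | Graded as | Bay |
|---|---|---|---|
| 1 | 0.29 | medium | middle |
| 2 | 0.04 | fine | right |
| 3 | 0.52 | coarse | left |

**Readings that disagreed:**
- **Block 1:** a first stroke at 0.10 m/s showed almost no residual drag. I discarded it. At 0.06 m/s block 1 gave 0.30 and then 0.29, a little above the roughly 0.22 expected for medium. All three blocks were compared at that slower speed, and their order is clear.
- **Contact stops:** two early stops on contact force ended before the arm had moved, so I set the press by height instead.

**Last checks:**
- **Height:** all three blocks seated with the TCP at 39.3–39.5 mm, against 39.4 mm expected.
- **Position:** the wrist camera put the left and right blocks within about 2 mm of their bay centres. I checked the middle block only by the arm's own position when it was set down and by the final pictures. The arm partly hid the right bay in the last top view, but the side view shows all three blocks in the tray.
- **Surroundings:** the stopwatch, strip stand, wash bottle, beaker and red look-alike look unmoved in the last side picture.

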